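# Clear the comb, put the ring box away and click the jewellery case shut

## Task

Close up the jewellery case: first take the comb that lies across it and lay it flat inside the rose glass tray, then stand the small ring box upright in the case's empty front well, and finally swing the mirrored lid down and press its free edge until the spring catch clicks and holds it shut. Leave the perfume bottles, jar, lipstick and compact standing where they are.

Things in the scene. Friction and masses are not known exactly. Their poses are not given: they have to be found in the camera images.
- case: Jewellery case, dark wood, does not move. Outside 140 mm deep (its x, front at -x) x 160 mm wide (its y), rim 58 mm high, walls 5 mm, inside floor 8 mm up. Origin: centre of its underside. The rear part of the inside holds two padded ring rolls (tops 26 mm up) behind a divider 38 mm high; the front part is the empty well.
- well (a point): Centre of the floor of the case's empty front well (case x -29, y 0, z 8 mm). The well measures 70 mm along the case's x and 150 mm along its y; the divider at its rear rises 30 mm, the other walls 50 mm above this floor.
- snap (a point): The small gold spring catch outside the middle of the case's front wall (case x -78, y 0, z 55 mm). Its housing stands out to case x -94 mm, 38 mm wide, no higher than the rim. The free edge meets it in its last 12 mm of travel; passing it takes about 9 N pressed down near the middle of the lid's free edge, then it clicks and holds.
- lid (a joint): Angle of the mirrored lid, rad: 0 = down on the rim, 1.57 = upright, 2.0 = leaning fully back. It hinges along the case's y at the rear wall. Sprung open, with friction: it stays where left above about 1 rad; let go lower down it springs up again to about 1, unless the catch has clicked (below 0.03); it then stays at about 0.01. Swinging it takes 1 to 3 N at the free edge.
- lid_hinge (a point): Point on the hinge line at the middle of the lid's underside: case x +70, y 0, z 58.5 mm. Its axes are the lid's: -x runs from the hinge to the free edge, z is the normal of the outer face (up when shut). The lid is a panel 148 mm long from hinge to free edge (8 mm past the case front when shut), 160 mm wide, 8 mm thick, mirror on its inner face.
- lid_edge (a point): Middle of the lid's free edge, on its outer face (148 mm from the hinge, 8 mm outward of the underside).
- comb: Silver plastic comb, straight, 190 mm long (its x), 28 mm wide (its y), 7 mm thick, 30 g. Origin: centre of its underside. It starts flat across the case, resting on the rims of both side walls, roughly along the case's y, its middle over the case's inside.
- comb_end_a (a point): Middle of the comb's -x end, half way up its thickness (95 mm from the middle).
- comb_end_b (a point): Middle of the comb's +x end, half way up its thickness.
- ring_box: Small square ring box, closed, dark brown leather, 42 x 42 mm, 36 mm tall, about 60 g. Origin: centre of its underside. Stands on the surface right of the case among bottles and a jar.
- tray: Rose-tinted glass tray, left of the case, does not move. Outside 260 mm (its x) x 170 mm (its y), floor 4 mm thick, rim 12 mm high and 4 mm wide. Origin: centre of its underside. Two perfume bottles stand in its half at +y (their centres 40 to 50 mm from the middle line); its half at -y, towards the case, is free.
- scent_square: Bystander: amber glass perfume bottle, 40 x 34 mm, 96 mm tall with its black block cap; stands on the tray. Origin: centre of its underside.
- scent_round: Bystander: smoke glass cylinder perfume bottle, 38 mm across, 104 mm tall; stands on the tray. Origin: centre of its underside.
- scent_ball: Bystander: bulbous amber glass perfume bottle, 48 mm across, 81 mm tall with its ball cap; stands right of the case. Origin: centre of its underside.
- scent_tall: Bystander: slim square smoke glass perfume bottle, 32 x 32 mm, 106 mm tall; stands right of the case. Origin: centre of its underside.
- cream_jar: Bystander: round cream jar, 54 mm across, 44 mm tall; stands right of the case. Origin: centre of its underside.
- lipstick: Bystander: lipstick tube, 20 mm across, 70 mm tall, upright; behind the case. Origin: centre of its underside.
- compact: Bystander: round powder compact, 62 mm across, 16 mm tall; lies behind the case, to its left. Origin: centre of its underside.
There are look-alikes about, which are no part of the job. Of the things shaped like the comb, the silver one is meant. What is shaped like the case but turquoise is not meant.

How it is judged:
By the outcome, as a careful person would: the job done as asked, in the order asked, and still so for the second after the job is handed in, with the robot touching nothing.
It also fails if it takes over 72 s, if anything falls off the work surface, if the arm or the gripper's body presses on something with over 40 N, if the wrist force passes 120 N, or if a joint passes its speed limit or range.

## Robot

A 7-joint arm with a two-finger parallel gripper is mounted at the origin on the work surface. World frame = base frame: x ahead of the robot, y to its left, z up, the work surface at z = 0. Lengths are in m, angles in rad, forces in N, time in s.
With the tool pointing down it reaches from about 0.425 to 0.825 m from the base axis. Payload 3.6 kg.
Tool frame: the origin (TCP) lies where the fingers leave the gripper's body, on its centre line; the fingertips stand 73 mm ahead of it and the grasp point (between the pads) lies 54 mm ahead of it; x points along the fingers, y is the direction in which the jaws open and shut, and the axes are right-handed (so a half turn about x gives the same grasp; the last joint's range is limited). The gripper opens to 85 mm and grips with 20 to 120 N. Pads are 22 mm wide; open, the fingers measure 114 mm over their backs; the gripper's body (76 mm by 85 mm) begins 54 mm behind the grasp point. The pads swing forward as they close: fully open they stand 13 mm farther back than shut.
Start: joints at [1.194, 0.615, -0.013, 1.423, 0.008, 1.103, -0.04], TCP at [0.223, -0.611, 0.304] pointing down, gripper open.
Joint ranges: [-3.12, 3.12], [-0.3, 2.06], [-1.34, 1.32], [0.26, 2.42], [-1.36, 4.5], [0.01, 1.98], [-2.84, 2.84]. Speed limits (rad/s): [2.79, 2.79, 3.14, 3.14, 3.14, 3.14, 3.14].

## Interface

Orientations are given as a unit quaternion [x, y, z, w].
In Python, from station import arm, snapshot, camera_info, ticket gives the robot as it stands. Calls block until the motion is done:
- arm.movep(position, orientation): joint-space move of the TCP to a pose.
- arm.line_to(position, velocity=0.15, ori=None): straight line of the TCP; ori=None keeps the orientation; velocity is the mean speed in m/s.
- arm.move_j(angles): joint-space move.
- arm.move_gripper(opening, effort=None): opening from 0.0 (shut) to 1.0 (fully open); effort is the grip in N (None keeps the last); returns when the fingers have stopped.
- arm.pause(seconds).
- arm.ik(position, orientation): joint angles nearest the present ones, or None.
- snapshot(name): name is "side" or "top"; returns the picture (384x512x3 uint8, blue, green, red); there is no depth.
- camera_info(name): a dict with "fx", "fy", "cx", "cy" (pixels), "dist_coeffs" ([k1, k2, p1, p2, k3] as OpenCV has them; the pictures are not rectified), "R" (3x3) and "t" (3): a world point X has camera coordinates R X + t. Camera axes: x right, y down, z forward; pixel columns grow to the right and rows downward; lengths in m; the calibration is good to about 2 mm. A picture is of the moment at which its call begins. camera_info takes no time and is no camera call.
A pose or a line that the arm cannot do raises arm.MotionError and nothing moves.
- ticket.finish_job(): hands the job in, once; it reports no verdict.
Readings, each from a call of its own:
- arm.read_time(): time.
- arm.read_joint_positions(): joint angles.
- arm.read_dq(): joint speeds.
- arm.read_effort(): joint torques, N m.
- arm.read_tool_pos(): TCP position.
- arm.read_eef_rot(): TCP orientation.
- arm.read_ft_force(): force on the tool from outside, world axes, zero at the start.
- arm.read_wrist_torque(): the same for the moment, N m.
- arm.read_opening(): opening from 0.0 (shut) to 1.0 (fully open).
Only numpy, scipy, OpenCV 4.12 (cv2) and the standard library are available. Lean on these libraries where they do the work, as an engineer would, in place of code of your own. Each camera call takes 0.05 s, during which the arm holds its last target. There are 200 camera calls.

## Working session

There is one attempt and no reset: what is moved stays moved. The work goes in short steps, each a Python script; the robot and the scene stay as the last script left them, time stands still between calls to the robot, and variables do not carry over. Pictures are saved under pics/ and viewed, about 8 in all and at most 12, crops included, and the job is handed in when it is done.

```bash
mkdir -p pics; ls; python3 - <<'E'
from station import arm, snapshot, camera_info
import cv2
for n in("top","side"):
    cv2.imwrite(f"pics/{n}0.png",snapshot(n)); c=camera_info(n); print(n,c)
    print("center",-c["R"].T@c["t"] if hasattr(c["R"],"T") else "")
print(arm.read_time(),arm.read_eef_rot())
E
```

```text
pics
top {'fx': 476.84498000733345, 'fy': 476.84498000733345, 'cx': 254.10579465482684, 'cy': 191.72141264356748, 'dist_coeffs': array([0.04180805, 0.        , 0.        , 0.        , 0.        ]), 'R': array([[-0.02362577, -0.99965673,  0.01132437],
       [-0.99803867,  0.02292765, -0.05825062],
       [ 0.05797098, -0.01267838, -0.99823776]]), 't': array([0.00338756, 0.4648289 , 1.36200511])}
center [0.38504048 0.00999697 1.38664313]
side {'fx': 486.2124261703554, 'fy': 486.2124261703554, 'cx': 257.1675468889475, 'cy': 185.5957510689507, 'dist_coeffs': array([-0.03991949,  0.        ,  0.        ,  0.        ,  0.        ]), 'R': array([[ 0.9940693 , -0.1082622 , -0.01027269],
       [-0.06615724, -0.52706671, -0.84724489],
       [ 0.0863102 ,  0.84289975, -0.53110316]]), 't': array([-0.45127758,  0.10759119,  1.51455422])}
center [ 0.32499764 -1.26876594  0.89090479]
0.1 [-0.69616447 -0.1238746   0.69646985 -0.12222871]
```

View pics/top0.png

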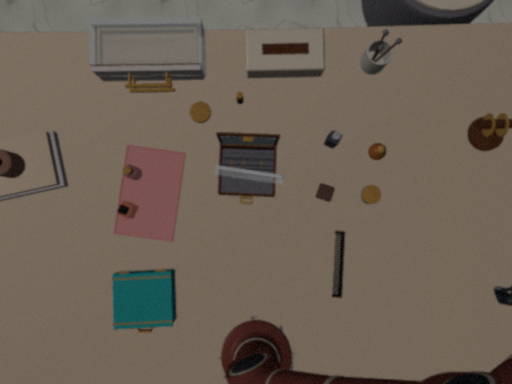

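View pics/side0.png

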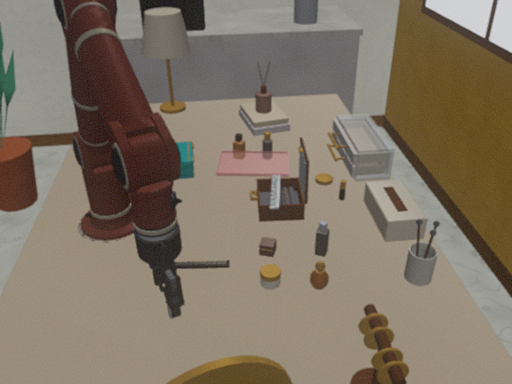

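The top view shows the case at about (247,170), with the silver comb across it from (215,170) to (282,178). The lid stands at row ~135. The ring box is at (325,192), the tray at (150,193), and the turquoise decoy at (143,299). The side view agrees: the comb is on the case at (275,192) and the ring box at (267,246).

```bash
cat > h.py <<'E'
import numpy as np, cv2
from station import arm, snapshot, camera_info
from scipy.spatial.transform import Rotation as Rn
def ray(n,px):
    c=camera_info(n); K=np.array([[c["fx"],0,c["cx"]],[0,c["fy"],c["cy"]],[0,0,1]])
    p=cv2.undistortPoints(np.array(px,float).reshape(-1,1,2),K,c["dist_coeffs"])[:,0]
    R=np.array(c["R"]);d=np.c_[p,np.ones(len(p))]@R; return -R.T@np.array(c["t"]),d
def onz(n,px,z):
    o,d=ray(n,px); return o+d*((z-o[2])/d[:,2])[:,None]
def proj(n,X):
    c=camera_info(n); K=np.array([[c["fx"],0,c["cx"]],[0,c["fy"],c["cy"]],[0,0,1]])
    return cv2.projectPoints(np.array(X,float).reshape(-1,1,3),cv2.Rodrigues(np.array(c["R"]))[0],np.array(c["t"]),K,c["dist_coeffs"])[0][:,0]
def crop(im,r0,r1,c0,c1,s,f): cv2.imwrite(f,cv2.resize(im[r0:r1,c0:c1],None,fx=s,fy=s,interpolation=cv2.INTER_CUBIC))
def blob(m,r0,r1,c0,c1):
    z=np.zeros(m.shape,np.uint8); z[r0:r1,c0:c1]=m[r0:r1,c0:c1]
    cs=cv2.findContours(z,cv2.RETR_EXTERNAL,cv2.CHAIN_APPROX_NONE)[0]; return max(cs,key=cv2.contourArea)
# tool-down orientation with the jaws opening along world angle a
def down(a):
    y=np.array([np.cos(a),np.sin(a),0]); x=np.array([0,0,-1.]); return Rn.from_matrix(np.c_[x,y,np.cross(x,y)]).as_quat()
E
python3 - <<'E'
from h import *
im=cv2.imread("pics/top0.png"); sd=cv2.imread("pics/side0.png")
a=cv2.resize(im[120:225,195:395],None,fx=4,fy=4,interpolation=cv2.INTER_CUBIC)
b=cv2.resize(sd[135:295,200:400],None,fx=2.8,fy=2.8,interpolation=cv2.INTER_CUBIC)[:, :]
cv2.imwrite("pics/topc.png",a); 
cv2.imwrite("pics/sidec.png",cv2.resize(sd[135:295,210:360],None,fx=3.7,fy=3.7,interpolation=cv2.INTER_CUBIC))
i=im.astype(int); B,G,Rr=i[...,0],i[...,1],i[...,2]
for nm,m,box,z in [("comb",(abs(Rr-B)<25)&(G>110),(160,190,205,295),.062),
 ("tray",(Rr-G>60)&(B>80),(140,250,105,195),.008),("ringbox",(G<70),(178,206,312,340),.036),("case",(G<75),(130,200,212,285),.058),
 ("tall",G<90,(125,150,322,346),.1),("jar",(Rr-B>80),(180,210,358,385),.044)]:
    c=blob(m.astype(np.uint8),*box); r=cv2.minAreaRect(c); p=cv2.boxPoints(r)
    print(nm,cv2.contourArea(c),np.round(p,1).tolist()); w=onz("top",p,z)
    print("  c",w.mean(0).round(4),"sides",[(np.linalg.norm(w[k+1]-w[k]).round(4),np.degrees(np.arctan2(*(w[k+1]-w[k])[[1,0]])).round(1)) for k in(0,1)])
E
```

```text
comb 137.0 [[213.60000610351562, 174.8000030517578], [215.10000610351562, 164.6999969482422], [283.20001220703125, 174.60000610351562], [281.79998779296875, 184.6999969482422]]
  c [0.5098 0.0079 0.062 ] sides [(np.float64(0.0285), np.float64(-9.3)), (np.float64(0.1921), np.float64(-99.6))]Traceback (most recent call last):
  File "<stdin>", line 11, in <module>
  File "h.py", line 16, in blob
    cs=cv2.findContours(z,cv2.RETR_EXTERNAL,cv2.CHAIN_APPROX_NONE)[0]; return max(cs,key=cv2.contourArea)
                                                                              ~~~^^^^^^^^^^^^^^^^^^^^^^^^
ValueError: max() iterable argument is empty
```

View pics/topc.png

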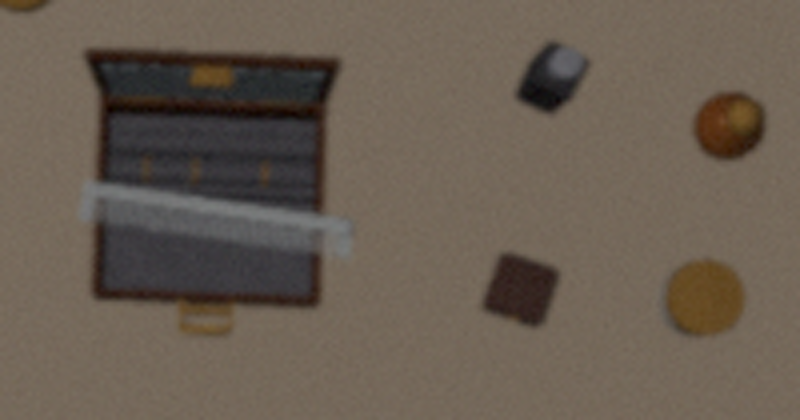

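View pics/sidec.png

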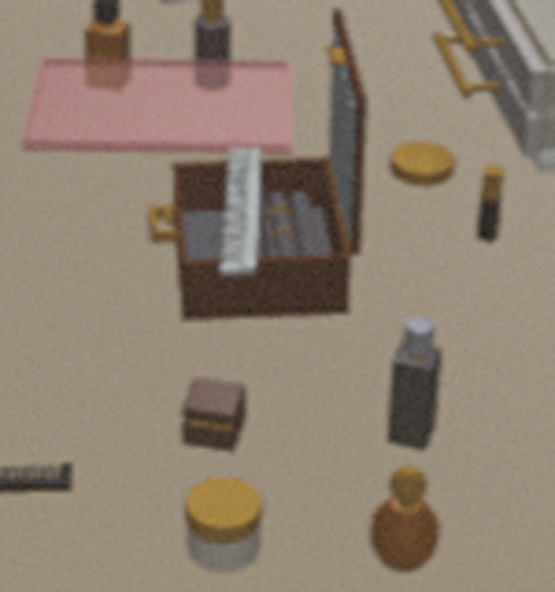

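```bash
python3 - <<'E'
from h import *
im=cv2.imread("pics/top0.png"); i=im.astype(int); B,G,Rr=i[...,0],i[...,1],i[...,2]
def rep(nm,w): print(nm,"c",w.mean(0).round(4),"sides",[(float(np.linalg.norm(w[k+1]-w[k]).round(4)),float(np.degrees(np.arctan2(*(w[k+1]-w[k])[[1,0]])).round(1))) for k in(0,1)])
for nm,m,box,z in [("comb",(B-Rr>0),(160,190,205,295),.065),("tray",(Rr-G>30),(140,250,105,195),.01),("ringbox",(G<75),(178,206,312,340),.030),("jar",(Rr-B>50),(180,210,358,385),.044),("tall",G<75,(125,150,322,346),.09)]:
    try:
        c=blob(m.astype(np.uint8),*box); rep(nm+f" {cv2.contourArea(c)}",onz("top",cv2.boxPoints(cv2.minAreaRect(c)),z))
    except Exception as e: print(nm,e)
t=lambda P:np.array(P)/4+[195-.375,120-.375]
s=lambda P:np.array(P)/3.7+[210-.365,135-.365]
# case rim corners FL,FR,RR,RL
rep("case top",onz("top",t([(96,296),(318,302),(325,108),(103,104)]),.058))
rep("case side",onz("side",s([(175,165),(180,258),(350,248),(333,158)]),.058))
print("front bottom side",onz("side",s([(184,318),(348,312)]),0).round(4).tolist())
rep("box side top",onz("side",s([(196,380),(246,385),(238,421),(183,413)]),.036))
rep("box top top",onz("top",t([(508,253),(559,270),(540,327),(484,307)]),.033))
for a in ("top",t([(90,52),(338,62)])),("side",s([(335,10),(364,98)])):
    o,d=ray(*a); 
    for dd in d: print("lid edge",a[0],[(o+dd*((z-o[2])/dd[2])).round(4).tolist() for z in (.19,.2,.21)])
E
```

```text
comb 1246.0 c [0.5104 0.0159 0.065 ] sides [(0.1532, -91.3), (0.081, 178.5)]
tray 4900.5 c [0.4694 0.2947 0.01  ] sides [(0.2607, -8.7), (0.1724, -99.6)]
ringbox 222.5 c [ 0.4581 -0.2088  0.03  ] sides [(0.0444, -20.1), (0.0459, -109.9)]
jar 229.5 c [ 0.449  -0.3365  0.044 ] sides [(0.0507, -91.3), (0.0452, 177.8)]
tall 139.0 c [ 0.5988 -0.2248  0.09  ] sides [(0.0458, -28.1), (0.0355, -118.2)]
case top c [0.523  0.0108 0.058 ] sides [(0.1548, -92.9), (0.1364, -3.5)]
case side c [0.5287 0.0171 0.058 ] sides [(0.147, -94.6), (0.1412, -1.1)]
front bottom side [[0.4545, -0.0584, 0.0], [0.5921, -0.0668, 0.0]]
box side top c [ 0.4613 -0.2134  0.036 ] sides [(0.0386, -16.1), (0.0434, -106.0)]
box top top c [ 0.4584 -0.2098  0.033 ] sides [(0.0382, -109.9), (0.0429, 159.8)]
lid edge top [[0.6063, 0.0847, 0.19], [0.6044, 0.0841, 0.2], [0.6026, 0.0835, 0.21]]
lid edge top [[0.5965, -0.0719, 0.19], [0.5948, -0.0712, 0.2], [0.593, -0.0705, 0.21]]
lid edge side [[0.6081, 0.1173, 0.19], [0.604, 0.0975, 0.2], [0.6, 0.0778, 0.21]]
lid edge side [[0.6023, -0.0401, 0.19], [0.5983, -0.0576, 0.2], [0.5944, -0.0751, 0.21]]
```

The case is at about (0.525, 0.012) with yaw -3° and the lid is upright. The comb is at (0.510, 0.008), the tray at (0.469, 0.295) with yaw -9°, and the box at (0.459, -0.210) with yaw -19°. Next I pick up the comb.

```bash
cat >> h.py <<'E'
def q_for(p,a):
    j0=np.array(arm.read_joint_positions()); best=None
    for k in(0,np.pi):
        j=arm.ik(p,down(a+k))
        if j is not None:
            c=np.abs(np.array(j)-j0).max()
            if best is None or c<best[0]: best=(c,down(a+k))
    print("ik cost",None if best is None else round(best[0],2)); return best[1]
def st(): print("t",round(arm.read_time(),1),"pos",np.round(arm.read_tool_pos(),4),"F",np.round(arm.read_ft_force(),1),"open",round(arm.read_opening(),3))
E
python3 - <<'E'
from h import *
rad=np.radians
p=[.510,.008,.24]; q=q_for(p,rad(-9.6))
arm.move_gripper(.7,effort=30)
arm.movep(p,q); st()
arm.line_to([.510,.008,.126],.12); st()
arm.move_gripper(0.0,effort=30); st()
arm.line_to([.510,.008,.30],.15); st()
crop(snapshot("side"),100,260,200,400,3.5,"pics/c1.png")
E
```

```text
ik cost 0.99
t 2.9 pos [0.5102 0.0067 0.24  ] F [ 0.1 -0.5 -0. ] open 0.697
t 4.0 pos [0.5105 0.0081 0.1266] F [ 0.1 -1.1  0.3] open 0.696
t 4.4 pos [0.5104 0.008  0.1267] F [ 0.2 -0.7  4.4] open 0.314
t 5.7 pos [0.5094 0.0079 0.2991] F [-0.6  0.7  0.2] open 0.314
```

View pics/c1.png

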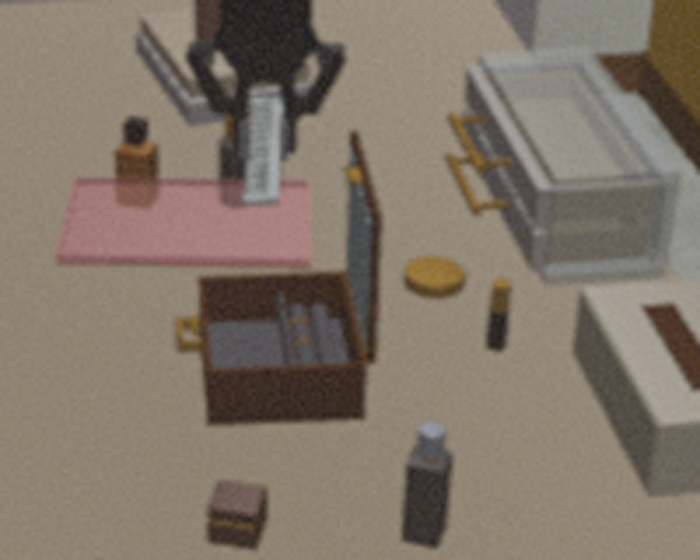

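The side view shows the comb held level at crop position (262,145), above the case and clear of it. Next I place it in the tray.

```bash
python3 - <<'E'
from h import *
p=[.463,.252,.28]; q=q_for(p,np.radians(81))
arm.movep(p,q); st()
arm.line_to([.463,.252,.10],.15); st()
f0=arm.read_ft_force()[2]
for z in np.arange(.082,.0735,-.0015):
    arm.line_to([.463,.252,z],.05)
    f=arm.read_ft_force()[2]-f0; print(round(z,4),round(f,2))
    if abs(f)>2.5: break
arm.move_gripper(.5); st()
arm.line_to([.463,.252,.20],.15)
im=snapshot("top"); cv2.imwrite("pics/t2.png",im)
st()
E
```

```text
ik cost 0.83
t 6.7 pos [0.4637 0.2505 0.2794] F [ 0.4 -0.3 -1.5] open 0.318
t 8.1 pos [0.4634 0.2524 0.1008] F [-0.1 -0.3 -0.8] open 0.311
0.082 0.81
0.0805 -0.13
0.079 0.12
0.0775 0.58
0.076 6.58
t 9.9 pos [0.463  0.2519 0.0758] F [-0.   0.8 -0.7] open 0.497
t 10.9 pos [0.4626 0.2515 0.199 ] F [-0.3 -0.7 -0.9] open 0.498
```

```bash
python3 - <<'E'
from h import *
p=[.460,-.211,.22]; 
arm.line_to([.463,.252,.30],.2)
q=q_for(p,np.radians(71)); arm.move_gripper(.95); arm.movep(p,q); st()
im=snapshot("top"); i=im.astype(int)
crop(im,115,245,110,290,4.4,"pics/t3.png")
m=((i[...,0]-i[...,2])>-5)&(i[...,1]>90)
z=np.zeros(m.shape,np.uint8); z[145:245,140:190]=m[145:245,140:190]
c=max(cv2.findContours(z,0,1)[0],key=cv2.contourArea); w=onz("top",cv2.boxPoints(cv2.minAreaRect(c)),.01); print(w.round(4).tolist(),w.mean(0).round(4))
arm.line_to([.460,-.211,.079],.15); st()
arm.move_gripper(0.0,effort=30); st()
arm.line_to([.460,-.211,.25],.15); st()
E
```

```text
ik cost 0.89
t 13.8 pos [ 0.4608 -0.2095  0.2205] F [ 0.2 -0.1 -0.5] open 0.948
[[0.373, 0.2756, 0.01], [0.5547, 0.2471, 0.01], [0.5514, 0.2275, 0.01], [0.3696, 0.2562, 0.01]] [0.4622 0.2516 0.01  ]
t 14.9 pos [ 0.4606 -0.211   0.0796] F [-0.3 -0.4 -0. ] open 0.953
t 15.3 pos [ 0.4604 -0.211   0.0797] F [-0.7  0.3  5.6] open 0.488
t 16.6 pos [ 0.4594 -0.211   0.2491] F [-0.1 -0.3 -1.1] open 0.487
```

View pics/t3.png

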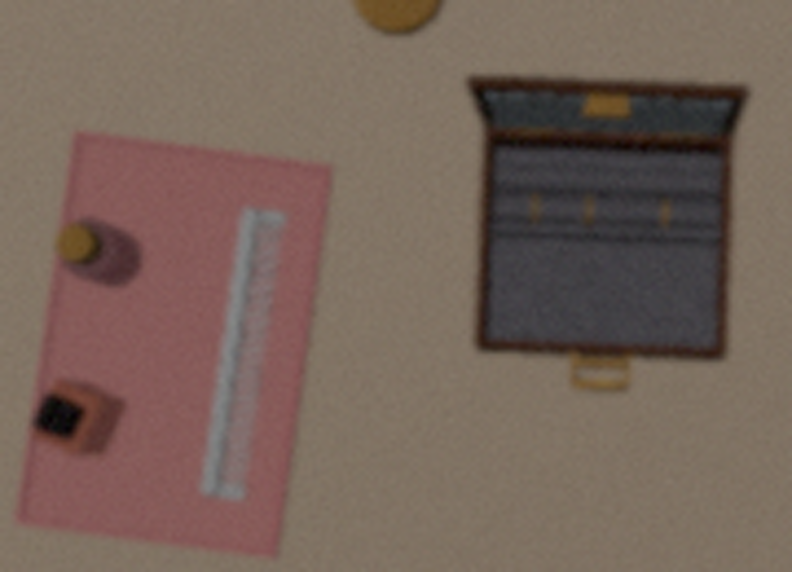

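The comb lies flat in the tray's free half at crop position (243,352), and the bottles are undisturbed. The box is gripped. I'll refine the case pose from this picture and then place the box.

```bash
python3 - <<'E'
from h import *
t=lambda P:np.array(P)/4.4+[110-.39,115-.39]
w=onz("top",t([(477,350),(725,356)]),.058); print("front rim",w.round(4).tolist(),w.mean(0),np.linalg.norm(w[0]-w[1]))
w2=onz("top",t([(601,388)]),.055); print("catch front",w2)
w3=onz("top",t([(489,140),(731,148)]),.058); print("rear rim",w3.round(4).tolist(),w3.mean(0))
w4=onz("top",t([(470,78),(748,89)]),.207); print("lid",w4.round(4).tolist(),w4.mean(0),np.linalg.norm(w4[0]-w4[1]))
yaw=np.arctan2(*(w4[0]-w4[1])[[1,0]])-np.pi/2; print("yaw",np.degrees(yaw))
y2=np.arctan2(*(w[0]-w[1])[[1,0]])-np.pi/2; print("yaw front",np.degrees(y2))
E
```

```text
front rim [[0.4577, 0.0938, 0.058], [0.4503, -0.0632, 0.058]] [0.45399999 0.01531942 0.058     ] 0.157234530933346
catch front [[0.43191541 0.01589095 0.055     ]]
rear rim [[0.5915, 0.0836, 0.058], [0.583, -0.0705, 0.058]] [0.58723337 0.00655868 0.058     ]
lid [[0.6039, 0.0854, 0.207], [0.5942, -0.072, 0.207]] [0.59905937 0.00670328 0.207     ] 0.15764934599424013
yaw -3.512163840701733
yaw front -2.7087093987089346
```

```bash
python3 - <<'E'
from h import *
x,y=.496,.013
p=[x,y,.26]; q=q_for(p,np.radians(86.7)); arm.movep(p,q); st()
arm.line_to([x,y,.10],.15); st()
f0=arm.read_ft_force()[2]
for z in np.arange(.092,.0845,-.0015):
    arm.line_to([x,y,z],.05); f=arm.read_ft_force()[2]-f0; print(round(z,4),round(f,2))
    if f>2.5: break
arm.move_gripper(.75); st()
arm.line_to([x,y,.26],.15); 
q=q_for([.46,-.16,.30],np.radians(86.7)); arm.movep([.46,-.16,.30],q); st()
crop(snapshot("top"),115,215,200,300,5.5,"pics/t4.png")
E
```

```text
ik cost 0.41
t 17.5 pos [0.496  0.011  0.2593] F [ 0.4  0.5 -0.6] open 0.482
t 18.8 pos [0.4965 0.013  0.1007] F [-0.4  0.5 -0.5] open 0.49
0.092 -0.35
0.0905 -0.02
0.089 -1.09
0.0875 1.99
0.086 13.93
t 20.4 pos [0.4959 0.0129 0.0857] F [-0.8  0.3  0.1] open 0.748
ik cost 0.42
t 22.5 pos [ 0.4601 -0.1585  0.2997] F [0.  0.3 0.2] open 0.749
```

View pics/t4.png

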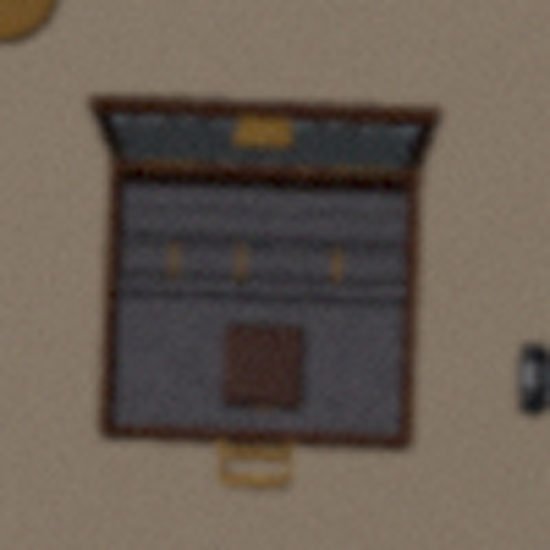

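The ring box stands upright in the well at crop position (265,365), clear of the walls. Next is the lid: fingers shut, from behind, swung around the hinge arc.

```bash
cat >> h.py <<'E'
yaw=np.radians(-3.3); U=np.array([np.cos(yaw),np.sin(yaw)]); H=np.array([.595,.0073,.0585])
def lidp(th,s,gap=0,h=.011):
    o=.008+h*np.sin(max(th,0))+gap
    X=-s*np.cos(th)+o*np.sin(th); Z=s*np.sin(th)+o*np.cos(th)
    return np.r_[H[:2]+U*X,H[2]+Z+.073]
E
python3 - <<'E'
from h import *
a=lidp(1.57,.122,.045); b=a.copy(); b[2]=.345
arm.move_gripper(0.0)
arm.line_to([.46,-.158,.345],.2)
q=q_for(b,np.radians(86.7)); arm.movep(b,q); st()
arm.line_to(a,.15); st()
for th in np.linspace(1.57,.25,12):
    s=.122+.012*(1.57-th)/1.57
    arm.line_to(lidp(th,s),.12); print(round(th,2),np.round(arm.read_ft_force(),1))
st()
crop(snapshot("side"),110,240,200,360,4.4,"pics/s5.png")
E
```

```text
ik cost 0.56
t 24.5 pos [0.6584 0.0018 0.3443] F [-0.3 -0.3 -0.1] open 0.001
t 25.3 pos [0.6593 0.0033 0.2548] F [0.4 0.1 0.8] open 0.002
1.57 [-0.  -0.3 -0.2]
1.45 [-0.2 -0.2  0.8]
1.33 [-0.1  0.6  0.1]
1.21 [ 0.5 -0.8 -0.5]
1.09 [-0.2  0.1 -0.5]
0.97 [0.3 0.1 1. ]
0.85 [ 0.2  0.4 -0.2]
0.73 [0.4 0.1 0. ]
0.61 [-0.2 -0.6  0.8]
0.49 [ 0.7 -0.   0.5]
0.37 [ 0.6 -0.6  0.4]
0.25 [-0.4 -0.5 -0.5]
t 28.9 pos [0.4699 0.0145 0.1747] F [-0.4 -0.5 -0.5] open 0.001
```

View pics/s5.png

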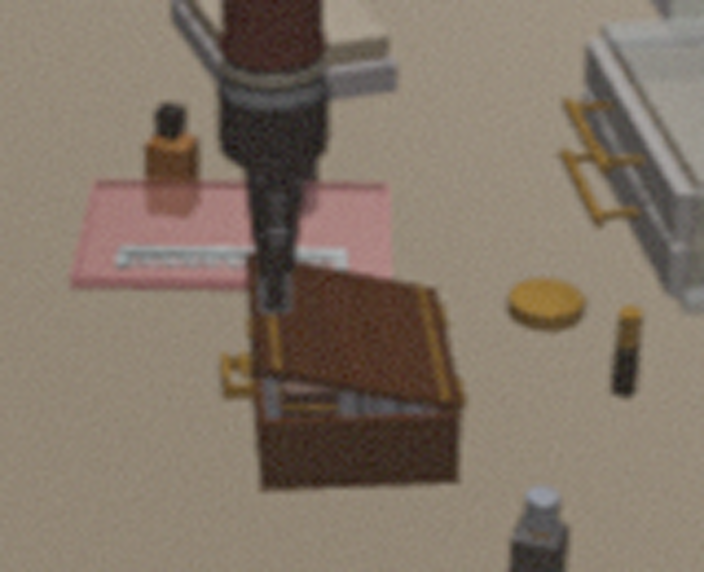

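The lid has followed the finger down and is nearly shut, with the fingertip on its front edge at crop position (275,300). Now the press.

```bash
python3 - <<'E'
from h import *
arm.line_to(lidp(.1,.135),.08); st()
e=lidp(0,.136)
for z in np.arange(e[2]+.006,e[2]-.008,-.001):
    arm.line_to([e[0],e[1],z],.03); f=arm.read_ft_force(); print(round(z-e[2],4),np.round(f,1))
    if f[2]>25: break
arm.pause(.2); st()
arm.line_to([e[0],e[1],.25],.1)
q=q_for([.46,-.16,.32],np.radians(86.7)); arm.movep([.46,-.16,.32],q); arm.pause(.5); st()
a=cv2.resize(snapshot("side")[120:300,190:370],None,fx=2.2,fy=2.2); b=cv2.resize(snapshot("top")[100:280,110:290],None,fx=2.2,fy=2.2)
cv2.imwrite("pics/s6.png",np.hstack([a,b]))
E
```

```text
t 29.4 pos [0.4616 0.015  0.154 ] F [0.4 0.7 0.3] open 0.001
0.006 [ 0.1 -0.8  6.3]
0.005 [ 1.3 -0.3  4.4]
0.004 [ 1.4 -0.6  2.2]
0.003 [-0.2 -0.4  1.2]
0.002 [0.  0.2 0.4]
0.001 [-1.1 -0.   1. ]
0.0 [-0.2 -0.9  0.5]
-0.001 [-1.5 -0.5  7.8]
-0.002 [-4.1 -1.7 15.1]
-0.003 [-5.3 -1.6 22.7]
-0.004 [-7.7 -1.5 30.2]
t 32.6 pos [0.4591 0.0154 0.1385] F [-8.1 -2.  29. ] open -0.0
ik cost 0.46
t 35.1 pos [ 0.4601 -0.1596  0.3199] F [ 1.2 -0.1  0.5] open 0.002
```

View pics/s6.png

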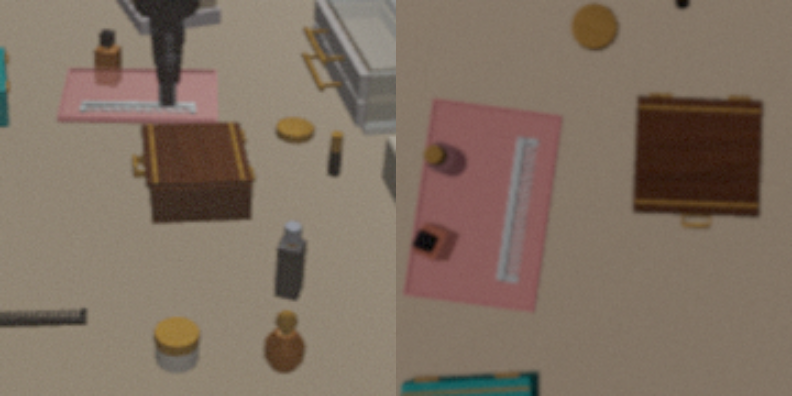

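The lid is shut and stays shut with nothing touching it. The comb is flat in the tray and every bystander is in place, so I'm handing the job in.

```bash
python3 -c "
from station import ticket
print(ticket.finish_job())"
```

```text
the job is handed in; nothing more can be done
None
```

The job is finished and handed in at about 35 s on the robot's clock, in the order you asked; no verdict is reported on hand-in.

- **Comb:** it lies flat in the free half of the rose tray. A top view measured its centre at (0.462, 0.252), against a target of (0.463, 0.252).
- **Ring box:** it stands upright in the front well, clear of the walls. I checked this in the top view before closing the lid.
- **Lid:** it swung down without trouble. While I pressed the edge, the force rose to about 6 N, fell to nearly zero as the catch passed, then climbed to 30 N against the rim.
- **Last check:** after I pulled away and waited 0.5 s, both camera views showed the lid shut with nothing touching it. The bottles, jar, lipstick and compact looked undisturbed.

No check failed, but the two cameras disagreed by about 6 mm on the case's position. I used values close to the top view's, and the box and lid both fitted.

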